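# Next card drawer in the club office

### The arm

A 6-joint arm with a two-finger parallel gripper is mounted at the origin on the work surface. World frame = base frame: x ahead of the robot, y to its left, z up, the work surface at z = 0. Lengths are in m, angles in degrees, forces in N, time in s.
With the tool pointing down it reaches from about 0.375 to 0.825 m from the base axis. Payload 5.5 kg.
Tool frame: the origin (TCP) lies midway between the tips of the shut fingers; the grasp point (between the pads) lies 19 mm behind it; z points along the fingers, y is the direction in which the jaws open and shut (so a half turn about z gives the same grasp; the last joint's range is limited). The gripper opens to 85 mm and grips with 20 to 120 N. Pads are 22 mm wide; open, the fingers measure 114 mm over their backs; the gripper's body (76 mm by 85 mm) begins 54 mm behind the grasp point. The pads swing forward as they close: fully open they stand 13 mm farther back than shut.
Start: joints at [-71.849, 17.962, -2.699, 69.339, 0, 90], TCP at [0.187, -0.57, 0.231] pointing down, gripper open.
Joint ranges: [-152.73, 152.73], [-39.44, 99.34], [-58.76, 71.6], [-118.89, 123.64], [-81.53, 83.1], [-180, 180]. Speed limits (degrees/s): [136.94, 136.94, 172.46, 180, 180, 180].

### API

Orientations are given as a 3x3 rotation matrix whose columns are the frame's x, y, z axes.
In Python, from cell import env gives the robot as it stands.
- The arm moves only by the tool carry_out, never from a script. Its argument "increments" is a list that holds one entry, the list of rows, each a list of 5 numbers: the opening, from 0 (shut) to 1 (fully open), then the shift along the tool's x, y, z in mm, then the turn about the tool's z in rad. A call has exactly 5 rows; each row shifts and turns the commanded pose from where the row before left it, along the tool's axes as they then stand; what a row does not reach is not made up. A row lasts 1/10 s, in which the tool goes at most 50 mm and 8.59 degrees, less where a joint would pass 70% of its speed; a pose out of reach is approached as far as the arm can. A call is refused whole if a number of a shift passes 50 or a number of a turn 0.15, either way. A call with a gripper value outside its range is refused whole. The fingers move at their own pace and stop on an object; "grip_force" is the grip in N (left out, the last holds). Time passes only in rows, so rows that do not move let the fingers close, or fill a call up. It gives the time, the measured TCP pose, the force and the opening at its end, in the units of the state.
- env.state(): the state, without advancing time (a new reading comes with each control period).
- env.read_camera(name): name is "scene" or "top" or "wrist"; returns a dict with "pixels" (384x512x3 uint8, red, green, blue), "mtx" (3x3 intrinsics, pixels), "T" (4x4, takes a point from camera to world coordinates); the wrist camera has in their place "T_tool_cam" (4x4, takes a point from camera to tool coordinates, whose origin is the TCP and whose axes are the flange's). Camera axes: x right, y up, looking along -z (the intrinsics and any distortion apply to the point x, -y, -z); pixel columns grow to the right and rows downward; lengths in m; the calibration is good to about 2 mm. A picture is of the moment at which its call begins: read the wrist's pose just before it. There is no depth.
- env.hand_in(): hands the job in, once; it reports no verdict.
Trained networks look in a picture, given as the dict that the camera call returned (one of the last four; its "shot" number tells which), for a name from the list of things; names that differ only in an ending like _2 or _b are one class to them, and where a whole thing is asked for, a point or a joint stands for the part that bears it (a point fixed in the world has none). Each returns a list of dicts, best first, with "p" (0 to 1); they miss things now and then, are a little off and sometimes report something else, mostly with a low value. They report only what shows in the picture. A call takes as long as a camera call.
- env.cut_out(picture, target): "pixels" (384x512 bool, what is visible of it) and "bbox" ([centre column, centre row, width, height] in pixels, round what is visible of it).
- env.landmark_of(picture, target): "uv" ([column, row] in pixels: a listed point, or the origin of a listed thing).
The state is a dict: "time_s": time; "joint_positions": joint angles; "qd": joint speeds; "tau": joint torques, N m; "tcp_pos": TCP position; "eef_rot": TCP orientation; "force": force on the tool from outside, world axes, zero at the start; "moment": the same for the moment, N m; "opening": opening from 0.0 (shut) to 1.0 (fully open).
Only numpy, scipy, OpenCV 4.12 (cv2) and the standard library are available. Lean on these libraries where they do the work, as an engineer would, in place of code of your own. Each camera call takes 0.05 s, during which the arm holds its last target. There are 200 camera calls.

### The job

We are done with the yellow card drawer that was left standing open: push it fully shut, then pull the blue drawer of the same chest open, at least two thirds of the way, and let go of it. The chest has an interlock that lets only one drawer out at a time, so the blue one is locked until the yellow one is home.

Things in the scene. Friction and masses are not known exactly. Their poses are not given: they have to be found in the camera images.
- yellow_drawer (a joint): Opening in m of the yellow-fronted drawer: 0 shut, 0.14 fully out; starts 0.07 to 0.12. Left drawer (+y side) of a fixed grey steel card-index chest, 280 wide, 260 deep, 120 mm high, on the table, front to the robot, turned up to 15 degrees. Slides straight with about 2 N friction and stays where left.
- yellow_drawer_handle (a point): Middle of its handle: level yellow bar, 10 mm thick, 80 mm long, 100 mm above the table, centre line 40 mm in front of the drawer front (134 mm wide, from 11 to 113 mm above the table). Two posts 36 mm either side of the middle; open above and behind, so it can be pinched from above. Axes: x level into the chest (drawer opens to -x), y along the bar, z up.
- blue_drawer (a joint): Opening in m of the blue-fronted drawer: 0 shut (its start), 0.14 fully out. Right drawer of the same chest, 140 mm from the yellow one centre to centre, same build and friction. A hidden pin locks it (gives under 5 mm) while the yellow drawer is more than about 4 mm out; likewise yellow is locked while blue is out.
- blue_drawer_handle (a point): Middle of the blue drawer's handle: a blue bar of the same size, height, offsets and axes as the yellow one. On the chest's top, behind each drawer front, lies a flat tag in that drawer's colour.

How it is judged (in metres and radians):
On the way, in this order (a step that is already met when the one before it is completed fails the run):
1. the yellow drawer is shut (value of joint yellow_drawer below 0.006 m), for 0.2 s.
2. the blue drawer is pulled open (value of joint blue_drawer above 0.08 m), for 0.2 s.
At the end, for the whole second after the job is handed in: The yellow drawer is shut to within 6 mm, and the blue drawer is out by more than 80 mm (of 140) and at rest (value of joint yellow_drawer below 0.006 m and value of joint blue_drawer above 0.08 m and velocity of joint blue_drawer between -0.01 and 0.01 m/s); the robot touches nothing.
It also fails if it takes over 45 s, if anything falls off the work surface, if the arm or the gripper's body presses on something with over 40 N, if the wrist force passes 120 N, or if a joint passes its speed limit or range.

## Working session

There is one attempt and no reset: what is moved stays moved. The work goes in short steps, Python scripts to look and compute and a tool call to move; the robot and the scene stay as the last step left them, time stands still between calls to the robot, and variables do not carry over. Pictures are saved under pics/ and viewed, about 8 in all and at most 12, crops included, and the job is handed in when it is done.

Besides the shell and the picture viewer there is one more tool, called after "Request:" as name(argument=value, ...) on one line, values as JSON. carry_out: Moves the arm, as the interface text tells. Its arguments: {"type":"object","properties":{"increments":{"type":"array","items":{"type":"array","items":{"type":"array","items":{"type":"number"}}}},"grip_force":{"type":"number"}},"required":["increments"]}

```bash
mkdir -p pics; cat > h.py <<'E'
import numpy as np, cv2
from cell import env
def ray(pic,uv,T=None):
    T=pic["T"] if T is None else T
    d=np.linalg.inv(pic["mtx"])@[uv[0],uv[1],1]; d=np.array([d[0],-d[1],-d[2]])
    return T[:3,3],T[:3,:3]@d
def atz(pic,uv,z,T=None):
    o,d=ray(pic,uv,T); return o+d*(z-o[2])/d[2]
E
python3 - <<'E'
from h import *
ims=[]
for c in ["top","scene"]:
    p=env.read_camera(c); ims.append(p["pixels"]); print(c,p["T"][:3,3].round(3),[k for k in p])
    for t in ["yellow_drawer_handle","blue_drawer_handle"]:
        for r in env.landmark_of(p,t)[:2]: print(t,r["p"],np.round(r["uv"],1),atz(p,r["uv"],.1).round(4))
    for t in ["yellow_drawer","blue_drawer"]:
        for r in env.cut_out(p,t)[:2]: print(t,r["p"],np.round(r["bbox"],1))
    cv2.imwrite(f"pics/{c}.png",p["pixels"][:,:,::-1])
s=env.state();print(s)
E
```

```text
top [0.525 0.03  0.906] ['pixels', 'mtx', 'T', 'shot']
yellow_drawer_handle 0.64 [178.9 247.5] [0.5438 0.1848 0.1   ]
blue_drawer_handle 0.59 [271.6 222.8] [0.5843 0.0354 0.1   ]
yellow_drawer 0.97 [192.6 210.9  92.1  89. ]
yellow_drawer 0.39 [279.9 203.8  87.9  44.7]
blue_drawer 0.96 [279.6 205.8  79.1  49.3]
blue_drawer 0.33 [191.9 209.6  99.9  89.3]
scene [ 1.198 -0.171  0.6  ] ['pixels', 'mtx', 'T', 'shot']
yellow_drawer_handle 0.71 [308.8 155.8] [0.5463 0.187  0.1   ]
blue_drawer_handle 0.64 [242.2 188.6] [0.5959 0.0316 0.1   ]
yellow_drawer 0.82 [316.6 172.2  67.1  40.3]
blue_drawer 0.58 [242.1 188.1  49.   19.1]
{'time_s': 0.5, 'joint_positions': array([-7.18474054e+01,  1.79633381e+01, -2.70139415e+00,  6.93392486e+01,
        4.87419859e-04,  8.99993970e+01]), 'qd': array([ 0.04250149, -0.03621351,  0.01236318,  0.03379026, -0.09032607,
       -0.09192101]), 'tau': array([ 3.68309011e-04, -5.38964653e+01,  3.39753234e+01,  3.43621185e-03,
       -5.82533335e-05,  7.75608186e-06]), 'tcp_pos': array([ 0.18692233, -0.57010781,  0.23126668]), 'eef_rot': array([[ 9.50226867e-01,  3.11558823e-01, -1.35627264e-05],
       [ 3.11558823e-01, -9.50226865e-01,  6.86723597e-05],
       [ 8.50781256e-06, -6.94799084e-05, -9.99999998e-01]]), 'force': array([ 0.20401109, -0.29323191, -0.18889771]), 'moment': array([7.65056816e-05, 3.84667977e-02, 1.06680901e-02]), 'opening': 1.00039151706628}
```

View pics/top.png

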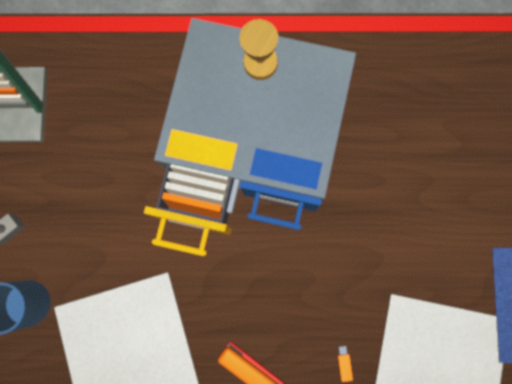

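View pics/scene.png

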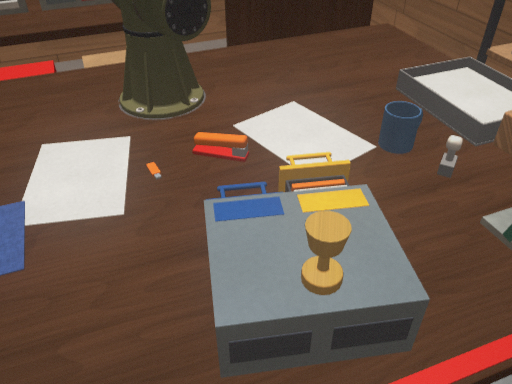

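The top view shows the chest turned about −12°. The yellow bar runs from (153,244) to (205,253), the blue bar from (249,218) to (300,227), and a loose trophy stands well back on the chest. I'll refine this by colour.

```bash
cat > m.py <<'E'
from h import *
def meas(p):
    hsv=cv2.cvtColor(p["pixels"],cv2.COLOR_RGB2HSV)
    out={}
    for n,lo,hi in [("yellow",(22,150,90),(32,255,255)),("blue",(105,150,60),(120,255,255))]:
        m=cv2.inRange(hsv,lo,hi); m[:, :130]=0; m[:,360:]=0; m[:100]=0; m[270:]=0
        k,l,st,c=cv2.connectedComponentsWithStats(m)
        for i in range(1,k):
            if st[i,4]<40: continue
            q=np.argwhere(l==i)[:,::-1].astype(np.float32)
            print(n,st[i]); 
            if st[i,4]>1200 and st[i,3]<60:
                b=cv2.boxPoints(cv2.minAreaRect(q)); w=np.array([atz(p,x,.121)[:2] for x in b]); 
                e=[w[1]-w[0],w[2]-w[1]]; e=max(e,key=np.linalg.norm); c0=w.mean(0)
                print("  tag/comp centre",c0.round(4),"len",np.linalg.norm(e).round(4),"angle",np.degrees(np.arctan2(e[1],e[0])).round(2))
    return
if __name__=="__main__":
    p=env.read_camera("top"); meas(p)
    for a in [(153,244),(205,253),(249,218),(300,227)]: print(a,atz(p,a,.105).round(4))
    for a in [(155,160),(325,198),(191,20),(355,53)]: print(a,atz(p,a,.12).round(4))
    cv2.imwrite("pics/crop.png",cv2.resize(p["pixels"][140:270,140:340,::-1],None,fx=4,fy=4,interpolation=cv2.INTER_CUBIC))
E
python3 m.py
```

```text
yellow [ 166  130   71   40 1766]
  tag/comp centre [0.701  0.1499] len 0.1092 angle -102.6
yellow [144 207  82  48 976]
blue [ 251  149   70   39 1707]
  tag/comp centre [0.6705 0.0135] len 0.1072 angle -102.6
blue [ 241  182   80   47 1026]
(153, 244) [0.5491 0.2256 0.105 ]
(205, 253) [0.5352 0.1417 0.105 ]
(249, 218) [0.5916 0.0719 0.105 ]
(300, 227) [ 0.5774 -0.0103  0.105 ]
(155, 160) [0.6833 0.2236 0.12  ]
(325, 198) [ 0.6227 -0.0494  0.12  ]
(191, 20) [0.9221 0.1718 0.12  ]
(355, 53) [ 0.8644 -0.1013  0.12  ]
```

View pics/crop.png

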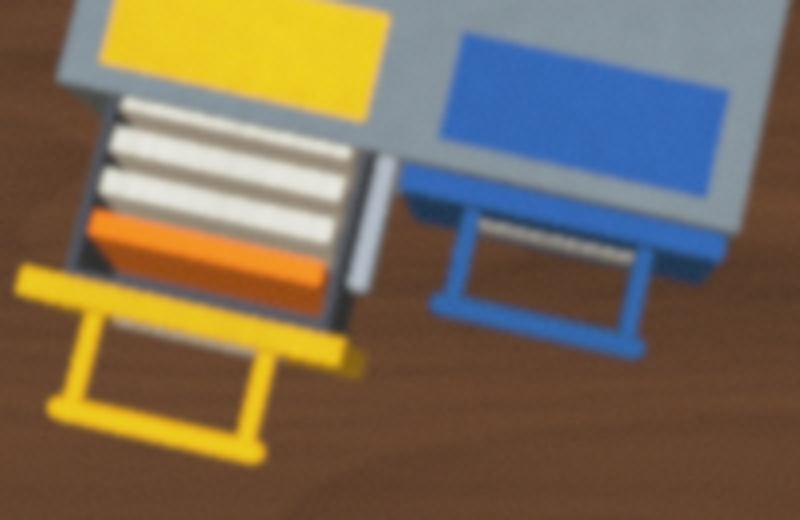

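The bars lie at roughly yellow (0.5425, 0.184) and blue (0.5845, 0.031), with the chest at −12.6° yaw and yellow about 74 mm out. The 140 mm separation checks out. First I'll turn the tool so its y axis matches the chest's x axis.

Request:
carry_out(increments=[[[1,0,0,0,-0.15],[1,0,0,0,-0.15],[1,0,0,0,-0.15],[1,0,0,0,-0.15],[1,0,0,0,-0.15]]])

```text
time_s: 1.05
tcp_pos: [0.1869, -0.5702, 0.2313]
eef_rot: [[0.477, 0.879, 0.0], [0.879, -0.477, -0.0], [-0.0, 0.0, -1.0]]
force: [0.1, -0.6, -0.3]
opening: 1.001
```

Request:
carry_out(increments=[[[0.45,0,0,0,-0.15],[0.45,0,0,0,-0.134],[0.45,40,20,0,0],[0.45,40,20,0,0],[0.45,40,20,0,0]]])

```text
time_s: 1.55
tcp_pos: [0.2722, -0.4651, 0.2312]
eef_rot: [[0.219, 0.976, 0.0], [0.976, -0.219, -0.0], [0.0, 0.0, -1.0]]
force: [0.4, -1.3, 0.1]
opening: 0.452
```

Request:
carry_out(increments=[[[0.45,40,20,0,0],[0.45,40,20,0,0],[0.45,40,20,0,0],[0.45,40,20,0,0],[0.45,40,20,0,0]]])

```text
time_s: 2.05
tcp_pos: [0.4139, -0.2913, 0.2316]
eef_rot: [[0.218, 0.976, 0.001], [0.976, -0.218, -0.0], [-0.0, 0.001, -1.0]]
force: [0.3, -0.2, 0.1]
opening: 0.456
```

Request:
carry_out(increments=[[[0.45,40,0,0,0],[0.45,40,0,0,0],[0.45,40,0,0,0],[0.45,40,0,0,0],[0.45,40,0,0,0]]])

```text
time_s: 2.55
tcp_pos: [0.4568, -0.096, 0.2316]
eef_rot: [[0.218, 0.976, 0.001], [0.976, -0.218, -0.0], [0.0, 0.001, -1.0]]
force: [0.5, -0.1, 1.1]
opening: 0.446
```

Request:
carry_out(increments=[[[0.45,48,4,0,0],[0.45,48,5,0,0],[0.45,48,4,0,0],[0.45,48,5,0,0],[0.45,48,4,0,0]]])

```text
time_s: 3.05
tcp_pos: [0.5308, 0.1339, 0.2316]
eef_rot: [[0.218, 0.976, 0.001], [0.976, -0.218, -0.0], [0.0, 0.001, -1.0]]
force: [0.8, -0.8, 0.1]
opening: 0.451
```

Request:
carry_out(increments=[[[0.45,40,0,20,0],[0.45,12,0,20,0],[0.45,0,0,20,0],[0.45,0,0,0,0],[0.45,0,0,0,0]]])

```text
time_s: 3.55
tcp_pos: [0.5414, 0.1824, 0.1714]
eef_rot: [[0.218, 0.976, -0.001], [0.976, -0.218, -0.0], [-0.0, -0.001, -1.0]]
force: [-0.0, 0.3, 0.4]
opening: 0.449
```

```bash
cat > w.py <<'E'
from h import *
import sys
s=env.state(); p=env.read_camera("wrist")
B=np.eye(4);B[:3,:3]=s["eef_rot"];B[:3,3]=s["tcp_pos"];T=B@p["T_tool_cam"]
print("tcp",s["tcp_pos"].round(4),"f",s["force"].round(1),"t",s["time_s"],"op",round(s["opening"],3))
for t in ["yellow_drawer_handle","blue_drawer_handle"]:
    for r in env.landmark_of(p,t)[:1]:
        w=atz(p,r["uv"],.1,T); print("wrist",t,r["p"],np.round(r["uv"]),w.round(4),"in tool mm",(s["eef_rot"].T@(w-s["tcp_pos"])*1000).round(1))
cv2.imwrite(f"pics/{sys.argv[1]}.png",p["pixels"][:,:,::-1])
E
python3 w.py w1
```

```text
tcp [0.5414 0.1824 0.1714] f [-0.   0.3  0.4] t 3.55 op 0.449
wrist yellow_drawer_handle 0.81 [270. 198.] [0.5479 0.1866 0.1   ] in tool mm [ 5.6  5.5 71.4]
```

View pics/w1.png

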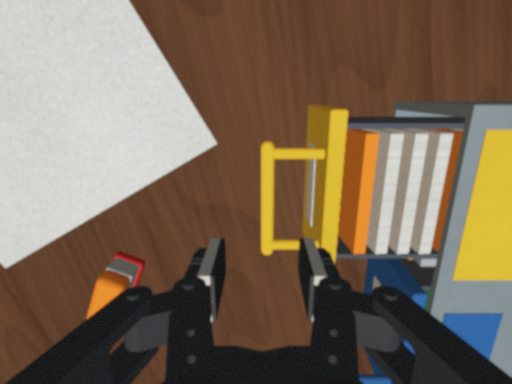

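The wrist view shows the yellow bar at column 267 (rows 142–252), about 3–5 mm right of the jaw middle (column 262). I'll correct for that, narrow the jaws so a finger fits between bar and front, and descend.

Request:
carry_out(increments=[[[0.35,4,4,15,0],[0.35,0,0,20,0],[0.35,0,0,20,0],[0.35,0,0,15,0],[0.35,0,0,0,0]]])

```text
time_s: 4.2
tcp_pos: [0.545, 0.1849, 0.0987]
eef_rot: [[0.219, 0.976, -0.004], [0.976, -0.219, -0.001], [-0.002, -0.003, -1.0]]
force: [-0.1, -0.2, -0.4]
opening: 0.349
```

Request:
carry_out(increments=[[[0.35,0,0,8,0],[0.35,0,0,8,0],[0.35,0,0,2,0],[0.35,0,0,0,0],[0.35,0,0,0,0]]])

```text
time_s: 4.7
tcp_pos: [0.5468, 0.1857, 0.0837]
eef_rot: [[0.218, 0.976, 0.001], [0.976, -0.218, 0.0], [0.0, 0.0, -1.0]]
force: [0.0, -0.1, 0.2]
opening: 0.349
```

```bash
python3 w.py w2
```

```text
tcp [0.5468 0.1857 0.0837] f [ 0.  -0.1  0.2] t 4.7 op 0.349
wrist yellow_drawer_handle 0.86 [261. 268.] [0.5459 0.1861 0.1   ] in tool mm [  0.3  -0.9 -16.3]
```

View pics/w2.png

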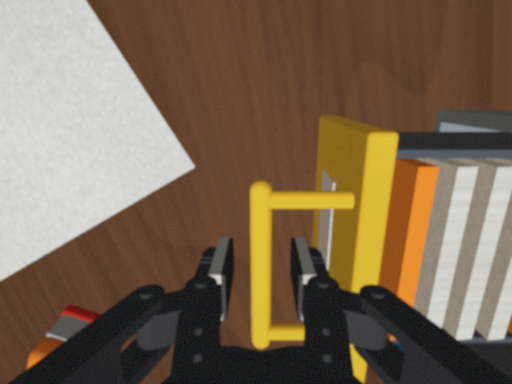

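The bar (column 261) sits centred between the pads, with no contact force. I'll close the jaws and push.

Request:
carry_out(increments=[[[0,0,0,0,0],[0,0,0,0,0],[0,0,0,0,0],[0,0,0,0,0],[0,0,0,0,0]]], grip_force=40)

```text
time_s: 5.35
tcp_pos: [0.5467, 0.1857, 0.0836]
eef_rot: [[0.218, 0.976, 0.0], [0.976, -0.218, 0.0], [0.0, 0.0, -1.0]]
force: [-0.9, 0.4, 4.1]
opening: 0.095
```

Request:
carry_out(increments=[[[0,0,8,0,0],[0,0,12,0,0],[0,0,14,0,0],[0,0,14,0,0],[0,0,10,0,0]]])

```text
time_s: 5.85
tcp_pos: [0.6036, 0.1729, 0.0836]
eef_rot: [[0.218, 0.976, -0.0], [0.976, -0.218, 0.0], [0.0, -0.0, -1.0]]
force: [-2.0, -0.4, 5.6]
opening: 0.1
```

Request:
carry_out(increments=[[[0,0,3,0,0],[0,0,3,0,0],[0,0,3,0,0],[0,0,2,0,0],[0,0,0,0,0]]])

```text
time_s: 6.35
tcp_pos: [0.6142, 0.1705, 0.0837]
eef_rot: [[0.218, 0.976, 0.001], [0.976, -0.218, 0.0], [0.0, 0.0, -1.0]]
force: [-1.2, -0.3, 3.8]
opening: 0.099
```

```bash
python3 w.py w3; python3 m.py
```

```text
tcp [0.6142 0.1705 0.0837] f [-1.2 -0.3  3.8] t 6.35 op 0.099
wrist yellow_drawer_handle 0.67 [264. 269.] [0.6148 0.1701 0.1   ] in tool mm [ -0.3   0.7 -16.3]
yellow [ 170  130   67   40 1677]
  tag/comp centre [0.701  0.1503] len 0.1102 angle -102.08
yellow [198 175  38  38 451]
blue [ 251  149   70   39 1706]
  tag/comp centre [0.6705 0.0135] len 0.1072 angle -102.6
blue [ 241  182   80   47 1024]
(153, 244) [0.5491 0.2256 0.105 ]
(205, 253) [0.5352 0.1417 0.105 ]
(249, 218) [0.5916 0.0719 0.105 ]
(300, 227) [ 0.5774 -0.0103  0.105 ]
(155, 160) [0.6833 0.2236 0.12  ]
(325, 198) [ 0.6227 -0.0494  0.12  ]
(191, 20) [0.9221 0.1718 0.12  ]
(355, 53) [ 0.8644 -0.1013  0.12  ]
```

No stop felt yet; I'll creep on.

Request:
carry_out(increments=[[[0,0,1,0,0],[0,0,1,0,0],[0,0,1,0,0],[0,0,1,0,0],[0,0,0,0,0]]])

```text
time_s: 7.05
tcp_pos: [0.6178, 0.1698, 0.0836]
eef_rot: [[0.218, 0.976, 0.0], [0.976, -0.218, 0.0], [0.0, 0.0, -1.0]]
force: [-2.4, -0.8, 5.6]
opening: 0.097
```

Request:
carry_out(increments=[[[0,0,1,0,0],[0,0,1,0,0],[0,0,1,0,0],[0,0,0,0,0],[0,0,0,0,0]]])

```text
time_s: 7.55
tcp_pos: [0.6195, 0.1694, 0.0836]
eef_rot: [[0.218, 0.976, -0.002], [0.976, -0.218, 0.001], [0.0, -0.002, -1.0]]
force: [-5.7, 0.1, 8.6]
opening: 0.101
```

Request:
carry_out(increments=[[[0,0,1,0,0],[0,0,1,0,0],[0,0,0,0,0],[0,0,0,0,0],[0,0,0,0,0]]])

```text
time_s: 8.05
tcp_pos: [0.6195, 0.1694, 0.0836]
eef_rot: [[0.217, 0.976, -0.005], [0.976, -0.217, 0.002], [0.0, -0.005, -1.0]]
force: [-11.1, 1.4, 13.9]
opening: 0.097
```

The position no longer changes while the force climbs, so yellow is home. I'll open the jaws, rise and shift 140 mm to blue.

Request:
carry_out(increments=[[[0.35,0,-3,0,0],[0.35,0,0,0,0],[0.35,0,0,0,0],[0.35,0,0,-10,0],[0.35,0,0,-20,0]]])

```text
time_s: 8.55
tcp_pos: [0.6186, 0.1688, 0.1123]
eef_rot: [[0.218, 0.976, -0.003], [0.976, -0.218, -0.001], [-0.002, -0.003, -1.0]]
force: [-0.3, -0.5, 0.5]
opening: 0.347
```

Request:
carry_out(increments=[[[0.35,0,0,-30,0],[0.35,0,0,-27,0],[0.35,-30,0,0,0],[0.35,-40,0,0,0],[0.35,-40,0,0,0]]])

```text
time_s: 9.05
tcp_pos: [0.596, 0.0611, 0.1713]
eef_rot: [[0.217, 0.976, 0.002], [0.976, -0.217, -0.0], [0.0, 0.002, -1.0]]
force: [0.0, -1.0, -0.2]
opening: 0.349
```

Request:
carry_out(increments=[[[0.35,-30,0,0,0],[0.35,0,0,0,0],[0.35,0,0,0,0],[0.35,0,0,0,0],[0.35,0,0,0,0]]])

```text
time_s: 9.55
tcp_pos: [0.5895, 0.0336, 0.1704]
eef_rot: [[0.217, 0.976, 0.0], [0.976, -0.217, 0.0], [0.0, 0.0, -1.0]]
force: [0.3, 0.6, 0.1]
opening: 0.349
```

```bash
python3 w.py w4
```

```text
tcp [0.5895 0.0336 0.1704] f [0.3 0.6 0.1] t 9.55 op 0.349
wrist blue_drawer_handle 0.81 [261. 210.] [0.5879 0.0305 0.1   ] in tool mm [-3.4 -0.9 70.4]
```

View pics/w4.png

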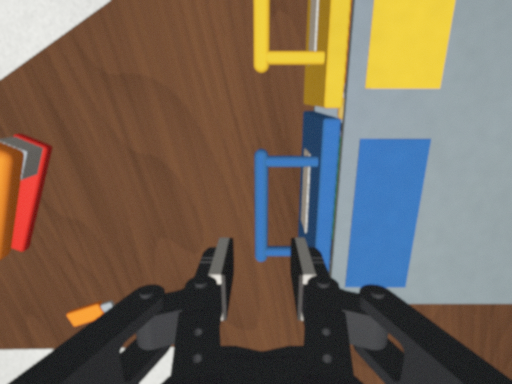

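Both bars line up at column 261, so the yellow drawer is flush with blue. The blue bar (rows 152–258) is centred between the jaws. I'll descend and grip.

Request:
carry_out(increments=[[[0.35,-3,0,20,0],[0.35,0,0,20,0],[0.35,0,0,20,0],[0.35,0,0,15,0],[0.35,0,0,12,0]]])

```text
time_s: 10.2
tcp_pos: [0.588, 0.0301, 0.0821]
eef_rot: [[0.218, 0.976, -0.001], [0.976, -0.218, -0.0], [-0.0, -0.001, -1.0]]
force: [-0.3, 0.0, 0.3]
opening: 0.349
```

Request:
carry_out(increments=[[[0.35,0,0,0,0],[0,0,0,0,0],[0,0,0,0,0],[0,0,0,0,0],[0,0,0,0,0]]], grip_force=40)

```text
time_s: 10.7
tcp_pos: [0.5882, 0.03, 0.0839]
eef_rot: [[0.218, 0.976, -0.0], [0.976, -0.218, 0.001], [0.001, -0.0, -1.0]]
force: [-4.1, 2.6, 4.0]
opening: 0.101
```

Request:
carry_out(increments=[[[0,0,-3,0,0],[0,0,-4,0,0],[0,0,-5,0,0],[0,0,-5,0,0],[0,0,-5,0,0]]])

```text
time_s: 11.2
tcp_pos: [0.5682, 0.0345, 0.084]
eef_rot: [[0.218, 0.976, 0.003], [0.976, -0.218, 0.0], [0.001, 0.003, -1.0]]
force: [2.8, 1.5, 1.6]
opening: 0.096
```

It moved 20 mm with only about 3 N, so it is unlocked. I'll keep pulling to about 118 mm.

Request:
carry_out(increments=[[[0,0,-10,0,0],[0,0,-10,0,0],[0,0,-10,0,0],[0,0,-10,0,0],[0,0,-10,0,0]]])

```text
time_s: 11.7
tcp_pos: [0.5179, 0.0458, 0.0839]
eef_rot: [[0.218, 0.976, 0.001], [0.976, -0.218, 0.0], [0.001, 0.001, -1.0]]
force: [2.6, 1.2, 5.4]
opening: 0.096
```

Request:
carry_out(increments=[[[0,0,-10,0,0],[0,0,-10,0,0],[0,0,-10,0,0],[0,0,-10,0,0],[0,0,-6,0,0]]])

```text
time_s: 12.2
tcp_pos: [0.4726, 0.056, 0.0839]
eef_rot: [[0.218, 0.976, 0.001], [0.976, -0.218, 0.001], [0.001, 0.001, -1.0]]
force: [3.5, 0.9, 6.2]
opening: 0.098
```

Request:
carry_out(increments=[[[0,0,0,0,0],[0,0,0,0,0],[0.3,0,0,0,0],[0.3,0,0,0,0],[0.3,0,0,0,0]]])

```text
time_s: 12.7
tcp_pos: [0.4719, 0.0552, 0.0826]
eef_rot: [[0.218, 0.976, -0.002], [0.976, -0.218, -0.0], [-0.001, -0.002, -1.0]]
force: [0.4, -0.3, 0.8]
opening: 0.301
```

Request:
carry_out(increments=[[[0.3,0,0,-5,0],[0.3,0,0,-15,0],[0.3,0,0,-25,0],[0.3,0,0,-30,0],[0.3,0,0,-30,0]]])

```text
time_s: 13.2
tcp_pos: [0.4727, 0.0553, 0.1893]
eef_rot: [[0.218, 0.976, -0.001], [0.976, -0.218, -0.0], [-0.0, -0.001, -1.0]]
force: [0.7, -0.4, 0.3]
opening: 0.303
```

Request:
carry_out(increments=[[[0.3,0,0,-20,0],[0.3,-30,0,0,0],[0.3,-40,0,0,0],[0.3,-40,0,0,0],[0.3,-40,0,0,0]]])

```text
time_s: 13.7
tcp_pos: [0.4399, -0.0922, 0.2085]
eef_rot: [[0.218, 0.976, -0.0], [0.976, -0.218, -0.0], [-0.0, -0.0, -1.0]]
force: [-0.1, -0.4, -1.0]
opening: 0.299
```

```bash
python3 - <<'E'
from h import *
s=env.state();print(s["tcp_pos"],s["force"],s["time_s"])
p=env.read_camera("top")
for t in ["yellow_drawer_handle","blue_drawer_handle"]:
    for r in env.landmark_of(p,t)[:1]: print(t,r["p"],np.round(r["uv"],1),atz(p,r["uv"],.1).round(4))
cv2.imwrite("pics/end.png",p["pixels"][:,:,::-1])
E
```

```text
[ 0.43990782 -0.09219321  0.20854957] [-0.07166207 -0.38461847 -0.98556121] 13.7
yellow_drawer_handle 0.86 [187.3 203.1] [0.6159 0.1732 0.1   ]
blue_drawer_handle 0.75 [255.2 297.3] [0.4657 0.061  0.1   ]
```

View pics/end.png

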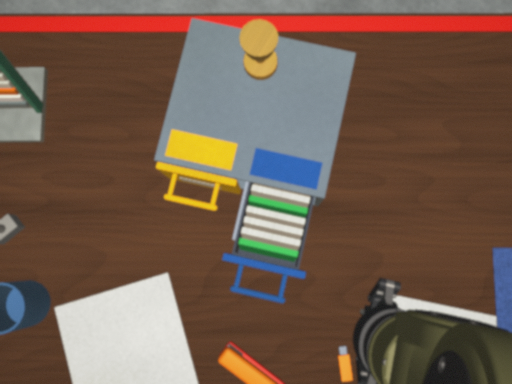

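The end picture shows the yellow front flush (handle at (187,203)), blue well out (handle at (255,297)), the arm clear of everything and the trophy untouched. Handing in.

```bash
python3 -c "
from cell import env
print(env.hand_in())"
```

```text
the job is handed in; nothing more can be done
None
```

The yellow drawer is shut and the blue drawer is open about 118 mm of 140 (roughly 84%). I handed the job in at about 13.7 s of the 45 s allowed; the simulator reported no verdict.

- **Yellow drawer:** I pinched the handle and pushed it in about 75 mm. It stopped moving while the force climbed to about 11 N, which I took as fully shut.
- **Blue drawer:** It was unlocked and came out with about 3 N of pull. I then let go, raised the gripper and moved it aside.
- **Last checks:** In the final top picture the yellow front is flush with the chest. The arm is clear of everything, with wrist force readings of about 1 N or less. The trophy on the chest has not moved.
- **Disagreement:** The network's final point for the blue handle is about 8–9 mm from where my grip left it, which is within its usual error. It still puts the drawer well past 80 mm.

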